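# Set and lock the outrigger leg of a lamp stand

### The job

Lift the hand lamp off its stand by the handle and set it down upright on the bench beside the stand, without dropping or toppling it. Then, with the fingers on the leg's upright grip fin, draw the stand's spring-loaded outrigger leg out until its pointer lines up with the length mark; hold it there while you slide the cam lever along the fin until it is fully closed, and leave the other things on the bench where they are. Finish while still holding the leg at the mark: do not let go, because the spring would pull it back.

Things in the scene. Friction and masses are not known exactly. Their poses are not given: they have to be found in the camera images.
- stand: Low grey lamp stand, fixed. Origin on the bench under the centre of its round table (110 mm across, top at z = 60 mm, on a foot 120x120 mm, 24 mm high); z up, +y the way the leg draws out, +x across the leg, roughly away from the robot. Guide rods and an end bar, 24 mm high, reach y = 335 mm. The bench is clear on the -y side of the foot (to y = -220 mm, x within 50 mm).
- lamp: Hand lamp standing loose on the stand's round table at the start, 0.25 to 0.5 kg: dark block 80 (x) x 44 (y) x 70 (z) mm with a bar handle above. Origin at the centre of its underside.
- lamp_handle (a point): Centre of the lamp's bar handle, 118 mm above its underside. The bar is 14x14 mm in section, 78 mm along the lamp's x axis, with 41 mm of open space below it; grasp across the lamp's y.
- leg: Aluminium leg sliding 0 to 100 mm on the stand's rods along the stand's y; axes as the stand's; origin on the bench, at y = 140 mm of the stand when fully in. Starts fully in. A spring pulls it in, 2.4 N (in) to 6.4 N (out), also with the cam closed (a clamp screw is tightened later by somebody else). Carriage 150 (x) x 50 (y) mm, top z = 24 mm, with a grip fin along its middle.
- leg_grip (a point): Place to take the fin, clear of the open lever: x = -35 mm, y = 0, z = 47 mm of the leg. The fin is 12 mm thick (y), runs from x = -67 to +43 mm of the leg, top at z = 66 mm. Fingers can stand on both sides of it and slide along it.
- leg_pointer (a point): Tip of the leg's small dark pointer, which sticks out of the carriage on the robot's side over the scale strip: x = -90 mm, y = 0, z = 20 mm of the leg.
- length_mark (a point): The length mark: top of the thin upright blade (3 mm in y) of a small steel clip fixed on the stand's scale strip (10 mm high, beside the leg at x = -95 mm on the robot's side); z = 32 mm, axes as the stand's. The leg is at length when pointer and mark have the same y in the stand's frame, at 45 to 85 mm of travel.
- lever (a joint): Cam lever on the leg, rad: 0 fully closed (stop; arm along the leg's y, square to the fin), 0.75 fully open (free end swung towards -x). Starts at 0.6 to 0.75; stiff, stays where left, needs 2 to 4 N. Fingers beside the fin that move along it in +x push the arm closed; it is closed when its front meets x = +46 mm of the leg.
- lever_tip (a point): Middle of the round black end of the cam lever, 77 mm from its vertical pivot (x = +52, y = +50 mm of the leg). The arm, 12 mm wide, reaches 86 mm from the pivot, across the top of the fin, at z = 68 to 80 mm.
- solder_spool: Bystander, leave alone: spool of solder, 52 mm across, 33 mm high. Origin at the centre of its underside.
- case_fan: Bystander, leave alone: case fan lying flat, 60x60x14 mm. Origin at the centre of its underside.
- ssd_0: Bystander, leave alone: flat drive, 100x70x10 mm. Origin at the centre of its underside.
- usb_stick_2: Bystander, leave alone: memory stick, 50x18x8 mm. Origin at the centre of its underside.
Mind the look-alikes: they are no part of the job. What is shaped like the lamp but purple is not meant.

How it is judged:
On the way, in this order (a step that is already met when the one before it is completed fails the run):
1. the lamp stands upright on the bench beside the stand, let go (height (world z) of lamp below 0.006 m and angle between lamp's own z axis and vertical below 0.1 rad and contact force between lamp and stand below 0.05 N and contact force between the fingers and lamp below 0.05 N and linear speed of lamp below 0.03 m/s and horizontal distance between lamp and stand below 0.4 m), for 0.2 s.
2. the fingers hold the leg at the length mark while the lever is still open (y of leg_pointer in the frame of length_mark between -0.006 and 0.006 m and contact force between the fingers and leg above 1.5 N and value of joint lever above 0.45 rad), for 0.2 s.
3. the cam lever is fully closed with the leg still held at the mark (y of leg_pointer in the frame of length_mark between -0.006 and 0.006 m and contact force between the fingers and leg above 1.5 N and value of joint lever below 0.06 rad), for 0.2 s.
At the end, for the whole second after the job is handed in: The fingers press on the leg with more than 1.5 N and hold its pointer within 6 mm of the length mark (along the leg's travel), the cam lever is within 0.06 rad of fully closed, and the lamp stands upright and still on the bench, clear of the stand and within 0.40 m of it (all of step 1 and all of step 3); the arm keeps its last pose, push and grip.
It fails at once if the cam lever is closed more than half-way while the leg is more than 9 mm from the mark (value of joint lever below 0.35 rad and not (y of leg_pointer in the frame of length_mark between -0.009 and 0.009 m)).
It fails at once if the lamp is toppled (angle between lamp's own z axis and vertical above 0.6 rad).
It fails at once if the lamp is dropped (linear speed of lamp above 0.7 m/s and contact force between the fingers and lamp below 0.05 N).
It fails at once if a bystander is moved more than 30 mm (distance of any of solder_spool, case_fan, ssd_0, usb_stick_2 from where it was at the start of the episode above 0.03 m).
It also fails if it takes over 54 s, if anything falls off the work surface, if the arm or the gripper's body presses on something with over 40 N, if the wrist force passes 120 N, or if a joint passes its speed limit or range.

### The arm

A 6-joint arm with a two-finger parallel gripper is mounted at the origin on a cart in front of the work surface, level with it; the furniture and walls round the work are solid. World frame = base frame: x ahead of the robot, y to its left, z up, the work surface at z = 0. Lengths are in m, angles in rad, forces in N, time in s.
With the tool pointing down it reaches from about 0.35 to 0.775 m from the base axis. Payload 5.5 kg.
Tool frame: the origin (TCP) lies between the finger pads; the fingertips stand 8 mm ahead of it and the grasp point (between the pads) lies 11 mm behind it; z points along the fingers, y is the line along which they close (so a half turn about z gives the same grasp; the last joint's range is limited). The gripper opens to 85 mm and grips with 20 to 120 N. Pads are 22 mm wide; open, the fingers measure 114 mm over their backs; the gripper's body (76 mm by 85 mm) begins 54 mm behind the grasp point. The pads swing forward as they close: fully open they stand 13 mm farther back than shut.
Start: joints at [-1.311, 0.313, 0.046, 1.304, 0, 1.431], TCP at [0.224, -0.53, 0.2] pointing down, gripper open.
Joint ranges: [-2.76, 2.76], [-0.86, 1.69], [-1.03, 1.26], [-2.2, 2.34], [-1.47, 1.5], [-3.14, 3.14]. Speed limits (rad/s): [2.57, 2.57, 3.14, 3.14, 3.14, 3.14].

### API

Orientations are given as a unit quaternion [w, x, y, z].
In Python, from workcell import status, vision, job gives the robot as it stands. The module is installed in compiled form; this text tells all that it offers.
- The arm moves only by the tool apply_moves, never from a script. Its argument "moves" is one flat list of numbers, 6 for each row, row after row: the shift along the world's x, y, z in units of 25 mm (1.0 is 25 mm), then the turn, a rotation vector about the world's x, y, z in rad. In form: [x, y, z, rx, ry, rz, x, y, z, rx, ry, rz, ...]. A call has 1 to 20 rows; each row is the pose to reach, as a shift and turn from the pose commanded when the call began; what a row does not reach only later rows make up. A row lasts 1/12 s, in which the tool goes at most 41.7 mm and 7.16 degrees, less where a joint would pass 70% of its speed; a pose out of reach is approached as far as the arm can. A call with a gripper value outside its range is refused whole. "claw" is the opening in per cent of the stroke, from 0 (shut) to 100 (fully open), set as the call begins (left out, the last holds). The fingers move at their own pace and stop on an object; "newtons" is the grip in N (left out, the last holds). Time passes only in rows, so rows that repeat a pose let the fingers close. It gives the time, the measured TCP pose, the force, the opening and the grip force at its end, in the units of the state.
- status.get_state(): the state, without advancing time (a new reading comes with each control period).
- vision.read_camera(name): name is "scene" or "top" or "wrist"; returns a dict with "image" (384x512x3 uint8, blue, green, red), "camera_matrix" (3x3 intrinsics, pixels), "dist_coeffs" ([k1, k2, p1, p2, k3] as OpenCV has them; the pictures are not rectified), "camera_from_world" (4x4, takes a point from world to camera coordinates). Camera axes: x right, y down, z forward; pixel columns grow to the right and rows downward; lengths in m; the calibration is good to about 2 mm. A picture is of the moment at which its call begins. There is no depth.
- job.hand_in(): hands the job in; it is judged then, once.
The state is a dict: "clock": time; "joint_pos": joint angles; "qvel": joint speeds; "tau": joint torques, N m; "tcp_pos": TCP position; "orientation": TCP orientation; "wrist_force": force on the tool from outside, world axes, zero at the start; "ft_torque": the same for the moment, N m; "finger_gap": finger opening in m; "grip_force": force on a finger pad.
Only numpy, scipy, OpenCV 4.12 (cv2) and the standard library are available. Lean on these libraries where they do the work, as an engineer would, in place of code of your own. Each camera call takes 0.05 s, during which the arm holds its last target. There are 200 camera calls.

## Working session

There is one attempt and no reset: what is moved stays moved. The work goes in short steps, Python scripts to look and compute and a tool call to move; the robot and the scene stay as the last step left them, time stands still between calls to the robot, and variables do not carry over. Pictures are saved under pics/ and viewed, at most 10 in all, crops included, and the job is handed in when it is done.

Besides the shell and the picture viewer there is one more tool, called after "Request:" as name(argument=value, ...), one argument or row to a line, values as JSON. apply_moves: Moves the arm, as the interface text tells. Its arguments: {"type":"object","properties":{"moves":{"type":"array","items":{"type":"number"}},"claw":{"type":"number"},"newtons":{"type":"number"}},"required":["moves"]}

```bash
mkdir -p pics; cat > h.py <<'E'
import numpy as np, cv2
from workcell import status, vision, job
def cam(n):
    return vision.read_camera(n)
def ray(c,px):
    K=np.array(c["camera_matrix"]);D=np.array(c["dist_coeffs"]);T=np.array(c["camera_from_world"])
    u=cv2.undistortPoints(np.array([[px]],float),K,D)[0,0]
    R=T[:3,:3];o=-R.T@T[:3,3];return o,R.T@np.array([u[0],u[1],1.])
def onz(c,px,z):
    o,d=ray(c,px);return o+d*(z-o[2])/d[2]
def proj(c,P):
    T=np.array(c["camera_from_world"])
    return cv2.projectPoints(np.array(P,float).reshape(-1,1,3),cv2.Rodrigues(T[:3,:3])[0],T[:3,3],np.array(c["camera_matrix"]),np.array(c["dist_coeffs"]))[0][:,0]
E
python3 - <<'E'
from h import *
import pickle
s=status.get_state();print(s)
cs={n:cam(n) for n in("top","scene")}
pickle.dump(cs,open("c0.pkl","wb"))
for n,c in cs.items():
    T=np.array(c["camera_from_world"]);print(n,-T[:3,:3].T@T[:3,3],c["camera_matrix"][0][0])
    cv2.imwrite(f"pics/{n}0.png",cv2.resize(c["image"],(800,600),interpolation=cv2.INTER_CUBIC))
E
```

```text
{'clock': 0.0, 'joint_pos': array([-1.31061031e+00,  3.13965120e-01,  4.49685959e-02,  1.30360049e+00,
        7.08114793e-07,  1.43119763e+00]), 'qvel': array([ 5.07377828e-04,  1.47878533e-03,  1.31449022e-03,  7.22099411e-04,
        7.33802078e-04, -5.17695538e-05]), 'tau': array([ 4.10254434e-04, -4.80616307e+01,  2.98538822e+01,  1.91680470e-02,
       -2.56310642e-05,  8.41636894e-07]), 'tcp_pos': array([ 0.22364477, -0.52910273,  0.19872475]), 'orientation': array([-8.98730354e-04,  9.80087560e-01,  1.98563751e-01, -5.38987975e-05]), 'wrist_force': array([0.06683505, 0.48268349, 0.10172461]), 'ft_torque': array([ 0.01591067, -0.0188623 , -0.03396773]), 'grip_force': 0.0, 'finger_gap': 0.08564510893121817}
top [ 0.33671678 -0.04425345  1.20846444] 407.3246809300103
scene [ 0.02856252 -0.8329189   0.94695706] 365.90321995720547
```

View pics/top0.png

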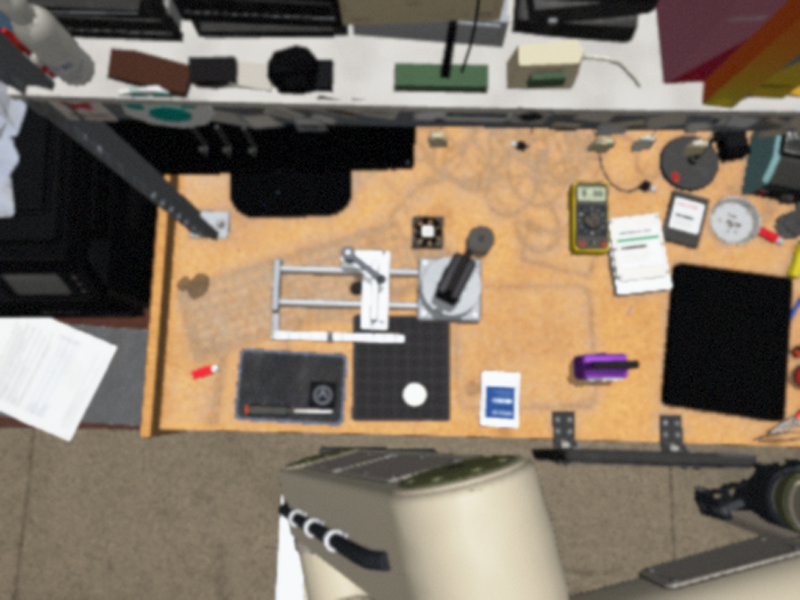

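View pics/scene0.png

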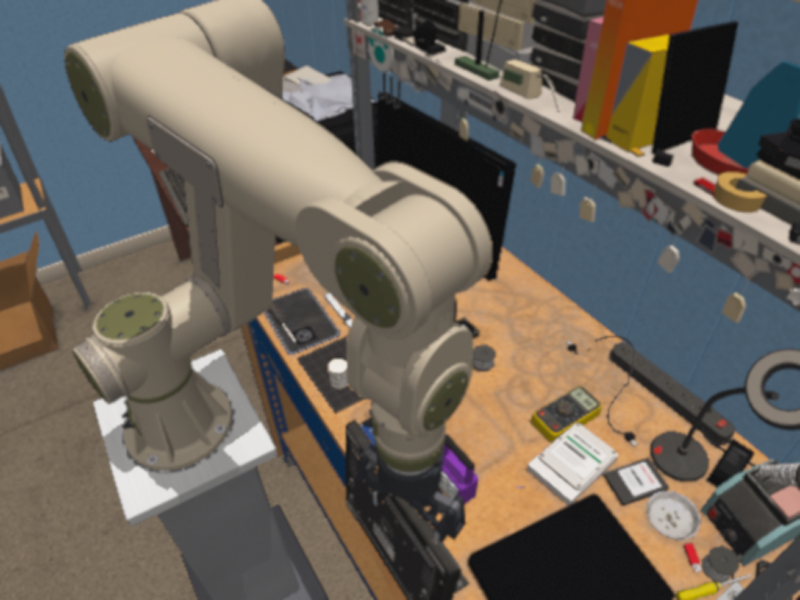

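The top view shows the stand with its table at (450,288), the lamp on it at (457,278), and the carriage at (375,290). The end bar is at (277,300), the clip on the scale strip at (330,337), and the solder spool at (480,240). Two things could be taken for the lamp: the dark one at (457,278) and the purple look-alike at (605,367). I choose the dark one on the stand's table and check it in a crop.

```bash
python3 - <<'E'
from h import *
import pickle
c=pickle.load(open("c0.pkl","rb"))["top"]
cv2.imwrite("pics/crop1.png",cv2.resize(c["image"][140:235,165:325],(800,475),interpolation=cv2.INTER_CUBIC))
E
```

```text
(no output)
```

View pics/crop1.png

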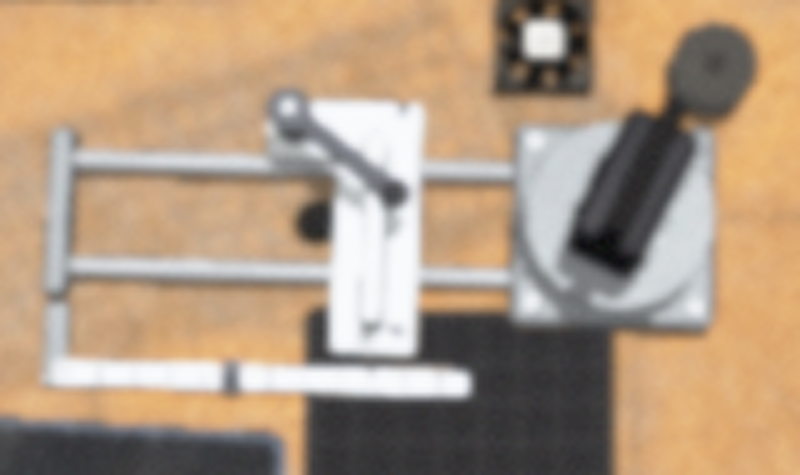

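The crop shows the dark lamp on the stand's table at about (635,190), with its long axis running up and to the right. The spool is at (712,70), the clip at (232,377), the lever pivot at (290,108) and its tip at (393,192).

```bash
python3 - <<'E'
from h import *
import pickle
c=pickle.load(open("c0.pkl","rb"))["top"]
P=lambda u,v,z:onz(c,(165+u/5-.4,140+v/5-.4),z)
for n,(u,v,z) in dict(table=(617,218,.06),f1=(518,127,.024),f2=(713,128,.024),f3=(710,328,.024),f4=(513,322,.024),bar1=(65,128,.024),bar2=(58,293,.024),clip=(232,377,.032),pivot=(290,108,.08),tip=(393,192,.08),lampA=(580,245,.13),lampB=(630,272,.13),lampC=(640,115,.13),lampD=(695,135,.13),hc=(645,190,.178),spool=(712,70,.033),fan=(543,40,.014),strip1=(50,372,.01),strip2=(470,382,.01),pointer=(372,372,.02),finA=(372,330,.066),carA=(330,350,.024),carB=(415,352,.024),carC=(420,105,.024)).items(): print(n,P(u,v,z).round(4))
s=status.get_state();c=cam("wrist");T=np.array(c["camera_from_world"]);print("wristcam",-T[:3,:3].T@T[:3,3],T[2,:3],c["camera_matrix"][0][0],s["tcp_pos"])
E
```

```text
table [ 0.5326 -0.1411  0.06  ]
f1 [ 0.5921 -0.0848  0.024 ]
f2 [ 0.5941 -0.2003  0.024 ]
f3 [ 0.4748 -0.1991  0.024 ]
f4 [ 0.4756 -0.084   0.024 ]
bar1 [0.5851 0.1837 0.024 ]
bar2 [0.4864 0.1829 0.024 ]
clip [0.4388 0.0783 0.032 ]
pivot [0.5879 0.0463 0.08  ]
tip [ 0.541  -0.0133  0.08  ]
lampA [ 0.5055 -0.1156  0.13  ]
lampB [ 0.4916 -0.1424  0.13  ]
lampC [ 0.5773 -0.1469  0.13  ]
lampD [ 0.567  -0.1766  0.13  ]
hc [ 0.5274 -0.1453  0.178 ]
spool [ 0.627  -0.1983  0.033 ]
fan [ 0.6479 -0.0992  0.014 ]
strip1 [0.4411 0.1879 0.01  ]
strip2 [ 0.441  -0.0598  0.01  ]
pointer [ 0.4447 -0.0022  0.02  ]
finA [ 0.4642 -0.0032  0.066 ]
carA [0.4566 0.0225 0.024 ]
carB [ 0.4566 -0.0271  0.024 ]
carC [ 0.604  -0.0264  0.024 ]
wristcam [ 0.29306727 -0.50093833  0.37239463] [-0.27303518 -0.11357449 -0.9552762 ] 306.05862055561886 [ 0.22369232 -0.52917688  0.19877702]
```

Request:
apply_moves(
  moves=[4,5,4,0,0,0.8,4,5,4,0,0,0.8,4,5,4,0,0,0.8,4,5,4,0,0,0.8,12.2,15.4,4,0,0,2.33,12.2,15.4,4,0,0,2.33,12.2,15.4,4,0,0,2.33,12.2,15.4,4,0,0,2.33,12.2,15.4,4,0,0,2.33,12.2,15.4,4,0,0,2.33,12.2,15.4,4,0,0,2.33,12.2,15.4,4,0,0,2.33,12.2,15.4,4,0,0,2.33,12.2,15.4,4,0,0,2.33,12.2,15.4,4,0,0,2.33,12.2,15.4,4,0,0,2.33,12.2,15.4,4,0,0,2.33,12.2,15.4,4,0,0,2.33,12.2,15.4,4,0,0,2.33,12.2,15.4,4,0,0,2.33],
  claw=100,
  newtons=40,
)

```text
clock: 1.82
tcp_pos: [0.5287, -0.1446, 0.2992]
orientation: [-0.0, 0.203, 0.979, 0.0]
wrist_force: [-0.5, -0.4, 0.3]
finger_gap: 0.0857
grip_force: 0.0
```

```bash
python3 - <<'E'
from h import *
import pickle
s=status.get_state();print(s["clock"],s["tcp_pos"],s["orientation"],s["joint_pos"])
c=cam("wrist");pickle.dump(c,open("w1.pkl","wb"))
cv2.imwrite("pics/w1.png",cv2.resize(c["image"],(800,600),interpolation=cv2.INTER_CUBIC))
E
```

```text
1.8167 [ 0.52866419 -0.14458331  0.29924493] [-3.79987733e-04  2.03460768e-01  9.79083018e-01  1.25041544e-04] [-4.13501208e-01  2.55341234e-01  2.09451033e-01  1.52570142e+00
  8.72702266e-05 -3.71854061e-03]
```

View pics/w1.png

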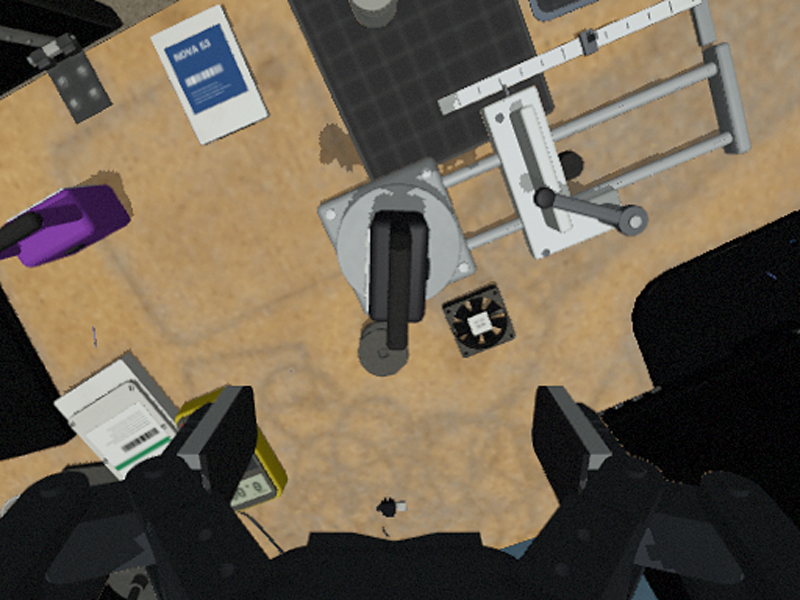

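The wrist view shows the black handle bar running from (402,215) to (397,348) above the block, with the spool at (383,350). The clip is at (589,36), the pointer at (507,90), the fin from (518,110) to (565,228), and the lever tip at (543,197).

```bash
python3 - <<'E'
from h import *
import pickle
c=pickle.load(open("w1.pkl","rb"))
P=lambda u,v,z:onz(c,((u+.5)*.64-.5,(v+.5)*.64-.5),z)
for n,(u,v,z) in dict(hA=(402,215,.185),hB=(397,348,.185),hL=(389,280,.185),hR=(410,280,.185),bA=(373,211,.13),bB=(427,211,.13),table=(402,247,.06),clip=(589,36,.032),pointer=(507,92,.02),pivot=(632,218,.08),tip=(543,197,.08),finA=(520,108,.066),finB=(560,230,.066),barA=(713,49,.024),barB=(740,150,.024),spool=(383,347,.033)).items(): print(n,P(u,v,z).round(4))
print(proj(c,[[.534,-.142,.06],[.534,-.142,.185]])/.64)
E
```

```text
hA [ 0.4932 -0.1252  0.185 ]
hB [ 0.5707 -0.1621  0.185 ]
hL [ 0.5268 -0.1485  0.185 ]
hR [ 0.532  -0.1365  0.185 ]
bA [ 0.4889 -0.1448  0.13  ]
bB [ 0.5042 -0.1097  0.13  ]
table [ 0.5335 -0.1404  0.06  ]
clip [0.436  0.0727 0.032 ]
pointer [ 0.4503 -0.0032  0.02  ]
pivot [0.583  0.0446 0.08  ]
tip [ 0.5376 -0.0182  0.08  ]
finA [ 0.4666 -0.0091  0.066 ]
finB [ 0.5727 -0.0101  0.066 ]
barA [0.4868 0.1743 0.024 ]
barB [0.58   0.1779 0.024 ]
spool [ 0.623 -0.199  0.033]
[[400.2852502  248.00642647]
 [402.82443243 285.94226636]]
```

Request:
apply_moves(
  moves=[0.13,0.04,-1.2,0,0,-0.035,0.13,0.04,-2.4,0,0,-0.035,0.13,0.04,-3.6,0,0,-0.035,0.13,0.04,-4.5,0,0,-0.035,0.13,0.04,-5.1,0,0,-0.035,0.13,0.04,-5.3,0,0,-0.035,0.13,0.04,-5.3,0,0,-0.035,0.13,0.04,-5.3,0,0,-0.035],
  claw=100,
)

```text
clock: 2.53
tcp_pos: [0.5323, -0.1439, 0.1678]
orientation: [0.0, 0.222, 0.975, 0.0]
wrist_force: [-0.2, 0.9, 0.0]
finger_gap: 0.0854
grip_force: 0.0
```

Request:
apply_moves(
  moves=[0,0,0,0,0,0,0,0,0,0,0,0,0,0,0,0,0,0,0,0,0,0,0,0,0,0,0,0,0,0,0,0,0,0,0,0,0,0,0,0,0,0,0,0,0,0,0,0,0,0,0,0,0,0,0,0,0,0,0,0],
  claw=0,
  newtons=50,
)

```text
clock: 3.37
tcp_pos: [0.5321, -0.1437, 0.1671]
orientation: [-0.0, 0.222, 0.975, 0.0]
wrist_force: [0.1, -0.7, 0.2]
finger_gap: -0.0002
grip_force: 0.0
```

```bash
python3 - <<'E'
from h import *
import pickle
c=cam("wrist");pickle.dump(c,open("w2.pkl","wb"))
t=cam("top");pickle.dump(t,open("t2.pkl","wb"))
s=cam("scene");pickle.dump(s,open("s2.pkl","wb"))
a=cv2.resize(c["image"],(400,300));b=cv2.resize(t["image"][130:250,200:360],(400,300))
d=cv2.resize(s["image"][150:300,180:380],(400,300));e=s["image"];e=cv2.resize(e,(400,300))
cv2.imwrite("pics/m2.png",np.vstack([np.hstack([a,b]),np.hstack([d,e])]))
E
```

```text
(no output)
```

View pics/m2.png

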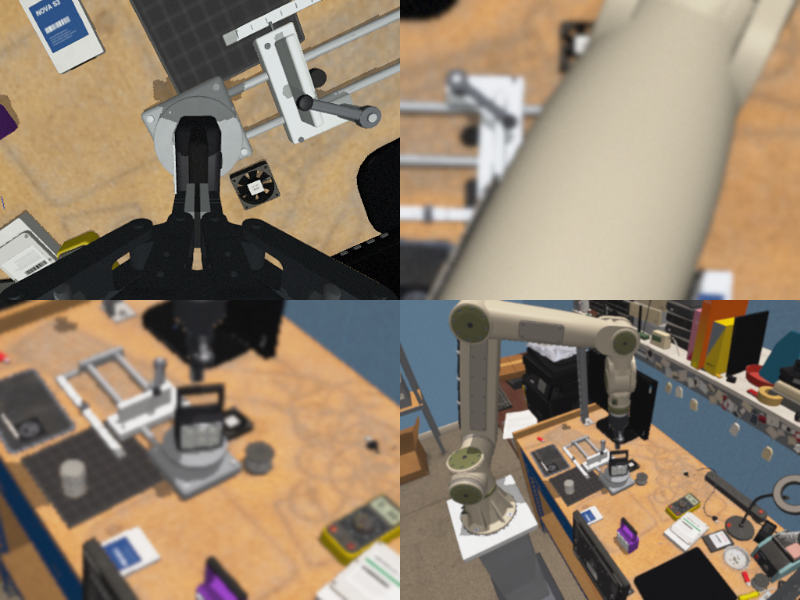

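```bash
python3 - <<'E'
from h import *
import pickle
c=pickle.load(open("w2.pkl","rb"));s=pickle.load(open("s2.pkl","rb"));st=status.get_state()
p=st["tcp_pos"];print(st["finger_gap"],st["grip_force"],p)
pts=[p,p+[0,0,-.008],p+[0,0,.011],[.534,-.142,.06],[.534,-.142,.178]]
print(proj(c,pts).round(1));print(proj(s,pts).round(1))
a=c["image"][120:250,190:320];b=s["image"][160:260,230:330]
b=b.copy()
for q in proj(s,pts[:1]): cv2.circle(b,(int(q[0])-230,int(q[1])-160),1,(0,0,255),-1)
b=np.clip(b.astype(float)*1.5,0,255).astype(np.uint8);a=np.clip(a.astype(float)*2.5,0,255).astype(np.uint8)
cv2.imwrite("pics/m3.png",np.hstack([cv2.resize(a,(400,400)),cv2.resize(b,(400,400))]))
E
```

```text
0.0001111931551081601 0.0 [ 0.53203949 -0.14368086  0.16707973]
[[253.8 226.2]
 [253.8 221.2]
 [253.9 233.8]
 [255.7 182. ]
 [258.  235.4]]
[[277.4 196.8]
 [277.3 198.6]
 [277.5 194.2]
 [276.7 219.8]
 [277.7 193.7]]
```

View pics/m3.png

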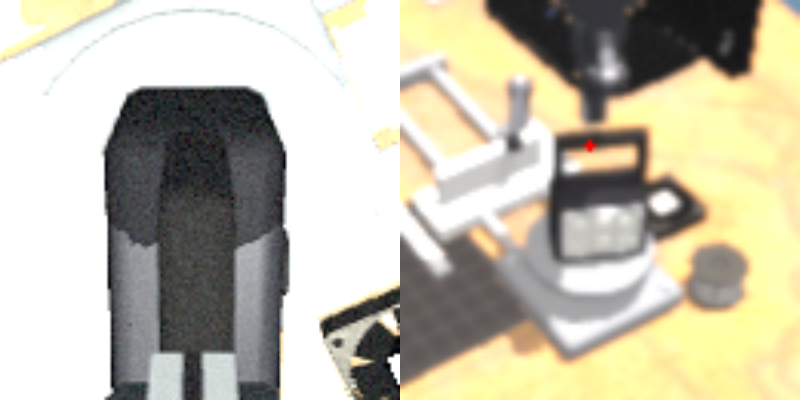

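The gripper shut on nothing. In both views the fingertips, at (195,352) in the wrist crop and (595,120) in the scene crop, look about 20 mm higher than stated, above the bar. I'll open, go 20 mm lower (still clear of the block top) and close again.

Request:
apply_moves(
  moves=[0,0,0,0,0,0,0,0,0,0,0,0,0,0,0,0,0,0,0,0,0,0,0,0,0,0,0,0,0,0,0,0,0,0,0,0,0,0,0,0,0,0,0,0,0,0,0,0,0,0,-0.3,0,0,0,0,0,-0.6,0,0,0,0,0,-0.8,0,0,0,0,0,-0.8,0,0,0],
  claw=100,
)

```text
clock: 4.52
tcp_pos: [0.5309, -0.1432, 0.1452]
orientation: [-0.002, 0.222, 0.975, 0.0]
wrist_force: [-0.8, 0.9, -0.3]
finger_gap: 0.0857
grip_force: 0.0
```

Request:
apply_moves(
  moves=[0,0,0,0,0,0,0,0,0,0,0,0,0,0,0,0,0,0,0,0,0,0,0,0,0,0,0,0,0,0,0,0,0,0,0,0,0,0,0,0,0,0,0,0,0,0,0,0,0,0,0,0,0,0,0,0,0,0,0,0],
  claw=0,
  newtons=50,
)

```text
clock: 5.35
tcp_pos: [0.5324, -0.1436, 0.1476]
orientation: [0.0, 0.221, 0.975, 0.0]
wrist_force: [-0.7, 0.0, 4.0]
finger_gap: 0.0118
grip_force: 50.6
```

Request:
apply_moves(
  moves=[0,0,0,0,0,0,0,0,0,0,0,0,0,0,0,0,0,0,0,0,0,0,0,0,0,0,0,0,0,0,0,0,0,0,0,0,0,0,0,0,0,0,0,0,0,0,0,0,0,0,-0.3,0,0,0,0,0,-0.5,0,0,0,0,0,-0.7,0,0,0,0,0,-0.7,0,0,0],
  claw=100,
)

```text
clock: 6.35
tcp_pos: [0.5311, -0.1433, 0.1279]
orientation: [-0.001, 0.222, 0.975, 0.0]
wrist_force: [-0.1, 0.2, -0.5]
finger_gap: 0.0854
grip_force: 0.0
```

Request:
apply_moves(
  moves=[0,0,0,0,0,0,0,0,0,0,0,0,0,0,0,0,0,0,0,0,0,0,0,0,0,0,0,0,0,0,0,0,0,0,0,0,0,0,0,0,0,0,0,0,0,0,0,0,0,0,0,0,0,0,0,0,0,0,0,0],
  claw=0,
  newtons=50,
)

```text
clock: 7.18
tcp_pos: [0.5324, -0.1437, 0.1299]
orientation: [0.0, 0.221, 0.975, 0.0]
wrist_force: [-0.4, 1.2, 3.1]
finger_gap: 0.0127
grip_force: 49.6
```

```bash
python3 - <<'E'
from h import *
import pickle
c=cam("wrist");s=cam("scene");pickle.dump((c,s),open("c3.pkl","wb"))
st=status.get_state();print(st["finger_gap"],st["tcp_pos"])
print(proj(s,[st["tcp_pos"]]))
a=c["image"][120:250,190:320];b=s["image"][160:260,230:330]
b=np.clip(b.astype(float)*1.5,0,255).astype(np.uint8);a=np.clip(a.astype(float)*2.5,0,255).astype(np.uint8)
cv2.imwrite("pics/m4.png",np.hstack([cv2.resize(a,(400,400)),cv2.resize(b,(400,400))]))
E
```

```text
0.013048672214833865 [ 0.532358   -0.14367804  0.1299566 ]
[[277.16193662 205.21985542]]
```

View pics/m4.png

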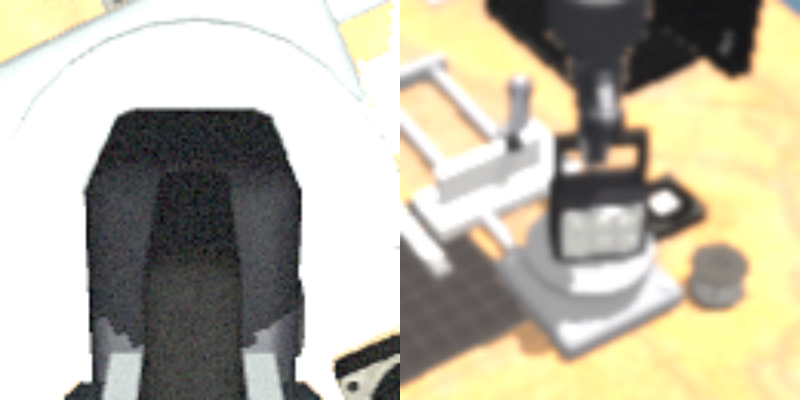

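The fingers now straddle the bar, with tips at about (125,352) and (262,352) on either side of it and a 13 mm gap. Next I lift.

Request:
apply_moves(
  moves=[0,0,0.2,0,0,0,0,0,0.5,0,0,0,0,0,0.9,0,0,0,0,0,1.2,0,0,0,0,0,1.2,0,0,0,0,0,1.2,0,0,0],
)

```text
clock: 7.78
tcp_pos: [0.5326, -0.144, 0.1605]
orientation: [0.001, 0.222, 0.975, -0.0]
wrist_force: [-0.8, -0.2, -3.5]
finger_gap: 0.013
grip_force: 49.0
```

Request:
apply_moves(
  moves=[0,-0.3,0,0,0,0,0,-0.9,0,0,0,0,0,-1.7,0,0,0,0,0,-2.5,0,0,0,0,0,-3.3,0,0,0,0,0,-4.1,0,0,0,0,0,-4.8,0,0,0,0,0,-5.3,0,0,0,0,0,-5.6,0,0,0,0,0,-5.7,0,0,0,0,0,-5.7,0,0,0,0,0,-5.7,0,0,0,0],
)

```text
clock: 8.78
tcp_pos: [0.532, -0.2856, 0.1595]
orientation: [-0.0, 0.221, 0.975, 0.0]
wrist_force: [0.2, 0.1, -2.4]
finger_gap: 0.0134
grip_force: 49.0
```

Request:
apply_moves(
  moves=[0,0,-0.4,0,0,0,0,0,-1.0,0,0,0,0,0,-1.7,0,0,0,0,0,-2.3,0,0,0,0,0,-2.8,0,0,0,0,0,-3.1,0,0,0,0,0,-3.3,0,0,0,0,0,-3.4,0,0,0,0,0,-3.4,0,0,0,0,0,-3.4,0,0,0],
)

```text
clock: 9.62
tcp_pos: [0.5325, -0.2863, 0.0752]
orientation: [0.0, 0.221, 0.975, -0.0]
wrist_force: [-0.0, -0.3, -3.0]
finger_gap: 0.013
grip_force: 48.9
```

Request:
apply_moves(
  moves=[0,0,-0.08,0,0,0,0,0,-0.14,0,0,0,0,0,-0.18,0,0,0,0,0,-0.21,0,0,0,0,0,-0.21,0,0,0,0,0,-0.21,0,0,0],
)

```text
clock: 10.12
tcp_pos: [0.5322, -0.2863, 0.0699]
orientation: [0.0, 0.222, 0.975, -0.0]
wrist_force: [-0.1, 1.2, 1.4]
finger_gap: 0.0131
grip_force: 49.5
```

Request:
apply_moves(
  moves=[0,0,0,0,0,0,0,0,0,0,0,0,0,0,0,0,0,0,0,0,0,0,0,0,0,0,0,0,0,0,0,0,0,0,0,0,0,0,0,0,0,0,0,0,0,0,0,0,0,0,0.4,0,0,0,0,0,1.2,0,0,0,0,0,2.2,0,0,0,0,0,3.4,0,0,0,0,0,4.6,0,0,0,0,0,5.6,0,0,0],
  claw=100,
)

```text
clock: 11.28
tcp_pos: [0.5323, -0.2864, 0.2125]
orientation: [0.001, 0.222, 0.975, -0.0]
wrist_force: [-0.3, 0.1, 0.8]
finger_gap: 0.0855
grip_force: 0.0
```

Request:
apply_moves(
  moves=[-0.3,1.0,0,0,0,0.1,-0.6,2.4,0,0,0,0.2,-0.9,3.9,0,0,0,0.3,-1.2,5.4,0,0,0,0.4,-1.5,6.9,0,0,0,0.45,-1.5,8.4,0,0,0,0.45,-1.5,9.8,0,0,0,0.45,-1.5,10.8,0,0,0,0.45,-1.5,11.3,0,0,0,0.45,-1.5,11.3,0,0,0,0.45,-1.5,11.3,0,0,0,0.45,-1.5,11.3,0,0,0,0.45],
)

```text
clock: 12.28
tcp_pos: [0.4948, -0.0042, 0.2098]
orientation: [0.0, -0.002, 1.0, -0.0]
wrist_force: [0.3, -0.4, -0.4]
finger_gap: 0.0856
grip_force: 0.0
```

```bash
python3 - <<'E'
from h import *
import pickle
c=cam("wrist");s=cam("scene");pickle.dump((c,s),open("c4.pkl","wb"))
st=status.get_state();print(st["finger_gap"],st["tcp_pos"],st["orientation"])
a=c["image"]
cv2.imwrite("pics/m5.png",cv2.resize(a,(800,600),interpolation=cv2.INTER_CUBIC))
E
```

```text
0.08552333159954224 [ 0.49474265 -0.00467593  0.20955409] [ 1.39338124e-04 -9.08624556e-04  9.99999574e-01 -8.29201390e-05]
```

View pics/m5.png

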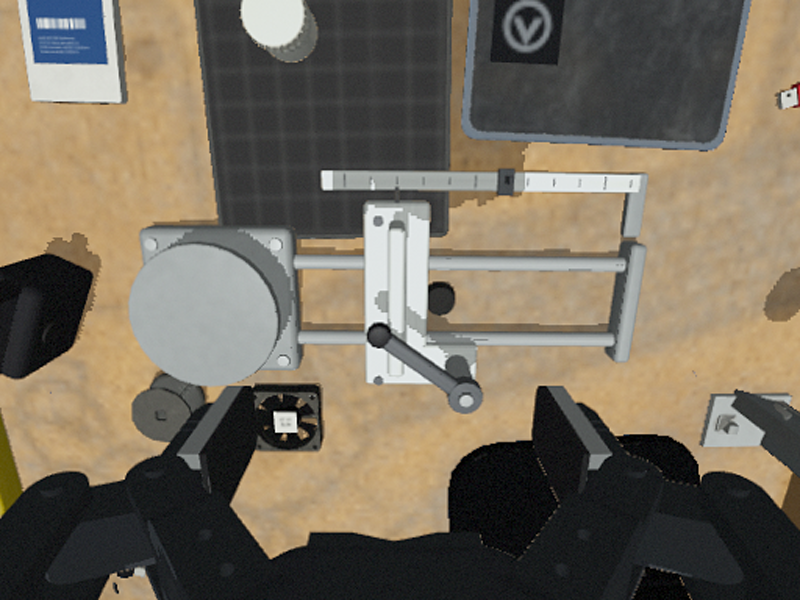

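The view shows the clip at (507,181), the pointer at (398,196), and the fin from (398,224) to (396,375). The lever pivot is at (465,396) and its tip at (378,336). The lamp stands upright at the left, (40,315).

```bash
cat >> h.py <<'E'
D=lambda c,u,v,z:onz(c,((u+.5)*.64-.5,(v+.5)*.64-.5),z).round(4)
E
python3 - <<'E'
from h import *
import pickle
c,s=pickle.load(open("c4.pkl","rb"))
for n,(u,v,z) in dict(clipTop=(507,172,.032),clipbase=(507,190,.012),pointer=(398,192,.02),pointB=(398,200,.02),finA=(398,224,.066),finB=(396,375,.066),pivot=(465,396,.08),tip=(378,336,.08),table=(205,312,.06),foot1=(295,228,.024),foot2=(142,228,.024),strip1=(323,180,.01),strip2=(645,182,.01),carA=(365,203,.024),carB=(430,203,.024)).items(): print(n,D(c,u,v,z))
# row profile around clip for blade
im=c["image"];
for r in range(106,128,3): print(r,im[r,312:338].mean(1).astype(int))
E
```

```text
clipTop [0.4313 0.075  0.032 ]
clipbase [0.4453 0.0804 0.012 ]
pointer [ 0.4465 -0.0026  0.02  ]
pointB [ 0.4524 -0.0026  0.02  ]
finA [ 0.4638 -0.0029  0.066 ]
finB [ 0.5738 -0.0039  0.066 ]
pivot [0.5834 0.0451 0.08  ]
tip [ 0.5378 -0.0162  0.08  ]
table [ 0.5277 -0.1411  0.06  ]
foot1 [ 0.4728 -0.0801  0.024 ]
foot2 [ 0.4725 -0.1972  0.024 ]
strip1 [ 0.4384 -0.0596  0.01  ]
strip2 [0.4384 0.1873 0.01  ]
carA [ 0.4543 -0.0271  0.024 ]
carB [0.4542 0.0211 0.024 ]
106 [109 110 113 111 110 113 112 108 107 105 105 106 107 107 107 107 105 105
 105 104 103 103 102 164 168 166]
109 [101 102 103  98 102 100  80  52  76  83  79  79  79  80  78  77  80  81
 101 102 102 104 103 101 101  94]
112 [170 171 172 171 171 175 120  61  79  79  79  65  61  65  67  67  71 139
 171 171 170 170 169 166 228 230]
115 [164 165 163 163 165 170 112  62  80  80  77  52  31  36  67  75  64 160
 168 164 165 164 164 160 230 178]
118 [168 169 167 168 169 162 100  63  79  77  75  77  72  65  74  72  88 162
 170 170 167 166 166 163 229 172]
121 [148 150 151 154 161 145  91  69  79  78  77  77  77  72  76  73  99 159
 167 165 166 167 163 189 225 228]
124 [110 105 105 104 103  93  65  63  65  63  65  63  65  68  66  73  86 103
 108 105 104 103 158 162 159 154]
127 [104 101  98  96 139 157 157 157 160 159 161 163 160 157 154 150 155 159
 163 163 164 163 161 156 153 149]
```

Request:
apply_moves(
  moves=[0,0.05,-0.8,0,0,0,0,0.05,-2,0,0,0,0,0.05,-3.2,0,0,0,0,0.05,-4.4,0,0,0,0,0.05,-5.4,0,0,0,0,0.05,-6.1,0,0,0,0,0.05,-6.6,0,0,0,0,0.05,-6.9,0,0,0,0,0.05,-7.1,0,0,0,0,0.05,-7.2,0,0,0,0,0.05,-7.2,0,0,0,0,0.05,-7.2,0,0,0],
  claw=50,
)

```text
clock: 13.38
tcp_pos: [0.4952, -0.0028, 0.0301]
orientation: [0.001, -0.001, 1.0, -0.0]
wrist_force: [-0.7, -0.0, -0.2]
finger_gap: 0.0428
grip_force: 0.0
```

Request:
apply_moves(
  moves=[0,0,-0.1,0,0,0,0,0,-0.2,0,0,0,0,0,-0.3,0,0,0,0,0,-0.4,0,0,0,0,0,-0.4,0,0,0,0,0,-0.4,0,0,0],
)

```text
clock: 13.88
tcp_pos: [0.4943, -0.0024, 0.0192]
orientation: [-0.0, -0.002, 1.0, 0.0]
wrist_force: [-0.3, -0.1, 0.1]
finger_gap: 0.0428
grip_force: 0.0
```

Request:
apply_moves(
  moves=[0,0,0,0,0,0,0,0,0,0,0,0,0,0,0,0,0,0,0,0,0,0,0,0,0,0,0,0,0,0,0,0,0,0,0,0,0,0,0,0,0,0,0,0,0,0,0,0],
  claw=0,
  newtons=25,
)

```text
clock: 14.55
tcp_pos: [0.4947, -0.0028, 0.0196]
orientation: [0.0, -0.001, 1.0, -0.0]
wrist_force: [-1.2, -2.6, 2.8]
finger_gap: 0.0113
grip_force: 28.6
```

Request:
apply_moves(
  moves=[0,0.15,0,0,0,0,0,0.4,0,0,0,0,0,0.8,0,0,0,0,0,1.3,0,0,0,0,0,1.8,0,0,0,0,0,2.3,0,0,0,0,0,2.6,0,0,0,0,0,2.75,0,0,0,0,0,2.8,0,0,0,0,0,2.8,0,0,0,0,0,2.8,0,0,0,0],
)

```text
clock: 15.47
tcp_pos: [0.495, 0.0675, 0.0196]
orientation: [0.0, -0.002, 1.0, -0.0]
wrist_force: [0.8, -5.3, 3.1]
finger_gap: 0.0115
grip_force: 28.7
```

```bash
python3 - <<'E'
from h import *
import pickle
c=cam("wrist");t=cam("top");pickle.dump((c,t),open("c5.pkl","wb"))
st=status.get_state();print(st["finger_gap"],st["tcp_pos"],st["orientation"])
px=proj(c,[[.44,.068,.02]])[0];print(px)
x,y=np.clip(int(px[0])-50,0,412),np.clip(int(px[1])-50,0,309);print(x,y)
a=cv2.resize(c["image"][y:y+75,x:x+100],(800,600),interpolation=cv2.INTER_CUBIC)
cv2.imwrite("pics/m6.png",a)
E
```

```text
0.011169665645146968 [0.4950184  0.06735556 0.01957618] [ 4.29200100e-04 -1.49149785e-03  9.99998793e-01 -7.40179963e-05]
[254.9802238  136.81406525]
204 86
```

View pics/m6.png

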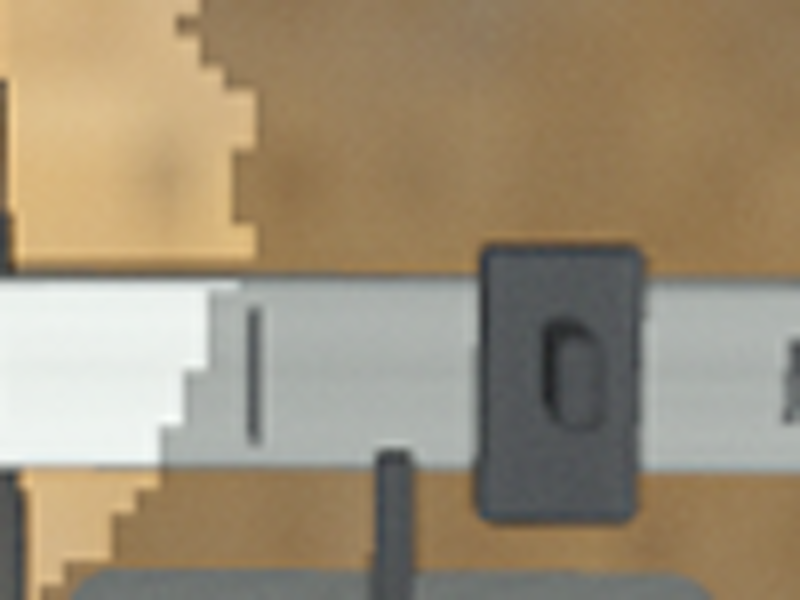

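The pointer tip is at (395,455). The clip block spans (478–643, 243–522), and the blade's top is at (580,377), its dark side face showing to the left.

```bash
python3 - <<'E'
from h import *
import pickle
c,t=pickle.load(open("c5.pkl","rb"))
P=lambda u,v,z:onz(c,(204+u/8-.44,86+v/8-.44),z).round(4)
print(P(580,377,.032),P(560,243,.014),P(560,522,.014),P(395,455,.02),P(478,400,.012),P(643,400,.012), P(562,320,.032),P(605,430,.032))
# top camera: clip
im=t["image"]; g=im[205:226,195:260].mean(2).astype(int)
for r in range(0,21,3): print(205+r,g[r,::2])
E
```

```text
[0.4364 0.0789 0.032 ] [0.4289 0.0786 0.014 ] [0.4489 0.079  0.014 ] [0.4432 0.0669 0.02  ] [0.4402 0.073  0.012 ] [0.4402 0.0851 0.012 ] [0.4327 0.0776 0.032 ] [0.4398 0.0806 0.032 ]
205 [177 174 170 164 159 150 139 124 105 126 143 155 136 146 146  93  67  53
  49  49  52  53  50  48  53  52  49  50  49  54  50  49  50]
208 [177 175 173 165 160 151 140 123 107 134 168 174 172 173 146  96  66  54
  49  51  52  51  48  51  49  55  49  49  50  53  48  50  52]
211 [178 175 173 165 160 151 141 125 107  91  91 107 110 112 133 124  76  64
  61  60  65  63  59  59  58  61  58  57  58  61  53  54  54]
214 [180 174 172 167 159 152 141 126 109 121 164 168 175 225 237 234 235 235
 233 232 235 233 230 233 228 222 225 225 215 197 194 168  88]
217 [181 176 172 167 161 152 140 127 108 117 160 161 172 223 227 225 226 228
 229 230 236 237 236 240 242 239 242 243 240 235 243 233 122]
220 [179 178 171 168 158 153 141 126 106  95 104 109 125 156 169 141  75  62
  62  63  69  70  70  72  76  79  76  76  77  76  76  73  59]
223 [179 176 171 166 160 149 138 123 105  89 106 109 136 165 172 136  69  52
  47  50  54  51  47  48  52  51  47  49  50  52  51  48  54]
```

Request:
apply_moves(
  moves=[0,0.12,0,0,0,0,0,0.3,0,0,0,0,0,0.42,0,0,0,0,0,0.48,0,0,0,0,0,0.48,0,0,0,0,0,0.48,0,0,0,0,0,0.48,0,0,0,0,0,0.48,0,0,0,0],
)

```text
clock: 16.23
tcp_pos: [0.4951, 0.0791, 0.0196]
orientation: [0.0, -0.001, 1.0, -0.0]
wrist_force: [2.1, -4.2, 3.9]
finger_gap: 0.0114
grip_force: 28.6
```

```bash
python3 - <<'E'
from h import *
import pickle
c=cam("wrist");pickle.dump(c,open("c6.pkl","wb"))
st=status.get_state();print(st["finger_gap"],st["tcp_pos"],st["wrist_force"])
print(proj(c,[[.4364,.0789,.032],[.4432,.0789,.02],[.45,.0789,.02],[.445,.073,.012],[.445,.0851,.012]]).round(1))
g=c["image"].mean(2).astype(int)
print(c["image"].shape)
for r in range(120,156,3): print(r,g[r,238:276])
E
```

```text
0.011349236087837136 [0.4950192  0.07910514 0.01953844] [ 0.89231684 -5.33160523  2.82142094]
[[253.8 132.6]
 [253.7 142.4]
 [253.7 154.4]
 [243.6 143.6]
 [264.1 143.6]]
(384, 512, 3)
120 [109 105 104 107 107  97  70  87  85  85  84  83  86  87  85  83  80  83
  85  83  85  84  85  85  88  78  90 116 112 113 114 110 115 112 112 114
 113 112]
123 [171 171 171 171 173 155  70  87  82  83  86  81  83  85  83  84  84  82
  83  82  84  83  86  86  87  73 134 177 174 172 173 173 172 171 173 172
 173 172]
126 [174 174 174 176 177 158  70  85  84  84  85  84  80  67  50  52  49  54
  68  88  84  84  87  88  85  87 141 179 177 176 175 177 178 174 175 176
 176 175]
129 [172 170 173 173 175 153  64  83  86  83  84  85  77  65  78  83  82  80
  70  76  86  85  85  88  83  82 138 177 174 174 173 173 172 173 173 173
 173 172]
132 [167 167 167 168 171 152  68  86  83  84  82  81  75  60  76  80  80  79
  73  75  84  84  86  87  85  81 136 172 168 170 169 169 167 169 169 171
 169 169]
135 [172 171 171 172 174 153  69  83  83  83  84  81  78  63  75  80  80  84
  75  75  83  83  87  86  82  80 138 17
[... 303 characters left out ...]
84  81  95 151 179 176 175 173 175 176 174 175 174
 174 176]
144 [128 128 128 130 129 117  70  82  83  85  83  77  74  76  82  83  81  72
  74  82  82  81  84  85  80  82 120 142 140 140 142 140 141 143 143 142
 142 145]
147 [116 115 115 114 115 101  73  83  83  84  82  77  67  79  82  83  77  72
  74  84  80  81  84  87  82  78  97 115 113 109 114 115 112 113 117 115
 116 117]
150 [114 114 113 112 113 108  76  70  74  71  70  68  65  75  83  82  80  66
  64  71  72  72  71  75  72  92 113 112 110 111 112 111 113 115 115 115
 118 118]
153 [115 115 113 114 113 113 111 114 111 114 114 108  87  76  81  82  75  95
 120 119 118 119 119 118 117 116 114 110 110 110 110 112 113 116 116 117
 121 121]
```

Pointer and blade now agree to about 0.5 mm. Next I slide along the fin.

Request:
apply_moves(
  moves=[0.1,0,0,0,0,0,0.2,0,0,0,0,0,0.3,0,0,0,0,0,0.4,0,0,0,0,0,0.5,0,0,0,0,0,0.6,0,0,0,0,0,0.7,0,0,0,0,0,0.8,0,0,0,0,0,0.9,0,0,0,0,0,1.0,0,0,0,0,0,1.1,0,0,0,0,0,1.2,0,0,0,0,0,1.3,0,0,0,0,0,1.4,0,0,0,0,0,1.5,0,0,0,0,0,1.6,0,0,0,0,0],
)

```text
clock: 17.62
tcp_pos: [0.5118, 0.0796, 0.0138]
orientation: [-0.02, -0.002, 1.0, -0.0]
wrist_force: [-37.9, -5.6, 12.6]
finger_gap: 0.0115
grip_force: 36.1
```

Request:
apply_moves(
  moves=[0.1,0,0,0,0,0,0.2,0,0,0,0,0,0.3,0,0,0,0,0,0.4,0,0,0,0,0,0.5,0,0,0,0,0,0.6,0,0,0,0,0,0.7,0,0,0,0,0,0.8,0,0,0,0,0],
)

```text
clock: 18.28
tcp_pos: [0.5246, 0.0798, 0.0113]
orientation: [-0.026, -0.002, 1.0, -0.0]
wrist_force: [-49.4, -6.1, 12.3]
finger_gap: 0.0114
grip_force: 39.9
```

Grip friction resists the slide (49 N with the tool lagging about 30 mm). I back the command off, then ease the grip so that the fin only leans on one finger through the spring.

Request:
apply_moves(
  moves=[-0.3,0,0,0,0,0,-0.6,0,0,0,0,0,-0.9,0,0,0,0,0,-1.2,0,0,0,0,0,-1.2,0,0,0,0,0],
)

```text
clock: 18.7
tcp_pos: [0.5239, 0.0789, 0.015]
orientation: [-0.001, -0.001, 1.0, -0.0]
wrist_force: [13.3, -5.1, -32.0]
finger_gap: 0.0112
grip_force: 28.7
```

Request:
apply_moves(
  moves=[0,0,0,0,0,0,0,0,0,0,0,0,0,0,0,0,0,0,0,0,0,0,0,0,0,0,0,0,0,0],
  claw=15.5,
  newtons=20,
)

```text
clock: 19.12
tcp_pos: [0.5228, 0.079, 0.0179]
orientation: [-0.002, -0.001, 1.0, -0.0]
wrist_force: [0.1, -6.0, -3.5]
finger_gap: 0.0133
grip_force: 2.8
```

```bash
cat > chk.py <<'E'
from h import *
import pickle
c=cam("wrist");pickle.dump(c,open("c7.pkl","wb"))
st=status.get_state();print(st["finger_gap"],st["grip_force"],st["tcp_pos"],st["orientation"],st["wrist_force"])
q=proj(c,[[.4364,.0789,.032],[.450,.0789,.02]]);print(q.round(1))
g=c["image"].mean(2).astype(int);x=int(q[0,0])
for r in range(int(q[0,1])-2,int(q[1,1])+14,2): print(r,x-16,g[r,x-16:x+16])
E
python3 chk.py
```

```text
0.013064071939843507 2.8178487718105316 [0.52282964 0.0790018  0.0178643 ] [-1.81739111e-03 -1.40019431e-03  9.99997343e-01 -2.23074432e-04] [-0.30499584 -6.31470119 -3.35358857]
[[254.3  75.7]
 [254.1 103.9]]
73 238 [163 164 164 166 160 120  68  79  82  79  78  82  81  74  70  78  77  78
  74  70  81  80  79  81  83  82  66 132 170 166 167 166]
75 238 [166 166 166 168 161 124  65  80  81  82  80  81  78  77  66  76  74  78
  72  68  82  80  81  81  85  82  68 132 171 166 166 166]
77 238 [165 164 167 167 162 123  67  80  80  80  77  82  79  73  67  75  76  79
  73  70  81  81  81  82  83  77  79 139 172 168 168 168]
79 238 [163 164 163 164 161 119  67  78  82  81  81  80  79  74  66  76  76  81
  75  73  78  79  79  83  84  78  76 138 171 164 165 166]
81 238 [160 162 162 161 157 121  65  80  79  80  80  80  80  78  68  76  80  80
  76  75  79  76  80  82  83  78  75 134 166 163 162 164]
83 238 [159 160 159 160 157 118  68  79  81  80  76  78  79  72  50  57  61  58
  61  70  79  80  78  83  81  79  75 132 163 161 161 161]
85 238 [164 165 165 166 160 121  64  78  80  79  81  77  80  7
[... 1453 characters left out ...]
 105]
107 238 [107 108 106 108 107 106 105 104 105 108  99  81  66  79  78  73  72  94
 111 111 109 112 111 112 111 107 107 102 105 103 104 102]
109 238 [109 107 106 108 106 104 104 106 108 107 101  82  72  75  75  74  72  90
 115 113 111 112 113 111 111 109 109 105 106 103 103 103]
111 238 [105 105 103 104 102 105 104 106 105 104  99  75  68  75  74  72  68  87
 106 107 108 106 107 105 106 108 104 104 103 104 104 104]
113 238 [142 141 142 142 143 143 142 141 142 142 144 145 141 135 134 133 135 139
 140 140 141 144 144 142 141 141 141 140 141 140 139 138]
115 238 [155 155 155 157 157 158 157 156 156 159 160 161 159 154 155 151 151 153
 155 157 157 161 161 156 154 157 159 160 157 156 157 155]
```

Request:
apply_moves(
  moves=[0.1,0.03,0,0,0,0,0.2,0.05,0,0,0,0,0.3,0.05,0,0,0,0,0.4,0.05,0,0,0,0,0.5,0.05,0,0,0,0,0.6,0.05,0,0,0,0,0.7,0.05,0,0,0,0,0.8,0.05,0,0,0,0],
)

```text
clock: 19.83
tcp_pos: [0.5397, 0.0802, 0.0174]
orientation: [-0.005, -0.001, 1.0, -0.0]
wrist_force: [-6.9, -5.8, 0.6]
finger_gap: 0.0129
grip_force: 3.5
```

Request:
apply_moves(
  moves=[0.1,0,0,0,0,0,0.2,0,0,0,0,0,0.3,0,0,0,0,0,0.4,0,0,0,0,0,0.5,0,0,0,0,0,0.6,0,0,0,0,0,0.7,0,0,0,0,0,0.8,0,0,0,0,0,0.9,0,0,0,0,0,0.9,0,0,0,0,0,0.9,0,0,0,0,0],
)

```text
clock: 20.75
tcp_pos: [0.5632, 0.0801, 0.0174]
orientation: [-0.004, -0.001, 1.0, -0.0]
wrist_force: [-4.5, -5.9, -1.0]
finger_gap: 0.0134
grip_force: 3.3
```

Request:
apply_moves(
  moves=[0.06,0,0,0,0,0,0.12,0,0,0,0,0,0.18,0,0,0,0,0,0.24,0,0,0,0,0,0.3,0,0,0,0,0,0.3,0,0,0,0,0],
)

```text
clock: 21.25
tcp_pos: [0.569, 0.0802, 0.0174]
orientation: [-0.005, -0.001, 1.0, -0.0]
wrist_force: [-8.8, -5.6, 3.4]
finger_gap: 0.0133
grip_force: 6.4
```

```bash
python3 chk.py; python3 - <<'E'
from h import *
import pickle
c=pickle.load(open("c7.pkl","rb"))
cv2.imwrite("pics/m8.png",cv2.resize(c["image"],(800,600),interpolation=cv2.INTER_CUBIC))
E
```

```text
0.01300996580237448 6.300623305141926 [0.56897848 0.08013216 0.01734795] [-5.17235734e-03 -1.33797060e-03  9.99985663e-01 -3.62231146e-04] [-9.2276137  -5.45706682  2.41501368]
[[252.1 -30.8]
 [252.    9.4]]
-32 236 [23 23 22 22 26 23 20 24 28 23 19 23 24 23 21 16 13 20 17 23 19 22 16 25
 22 22 19 24 23 22 22 30]
-30 236 [22 18 23 27 27 25 26 28 29 22 22 27 28 22 19 22 19 21 22 24 19 26 22 25
 27 29 23 25 24 19 26 23]
-28 236 [26 28 28 26 27 24 25 25 22 26 25 25 20 25 25 26 23 18 21 25 26 31 22 27
 25 27 27 27 30 26 24 23]
-26 236 [20 25 24 25 19 20 23 17 23 27 23 25 22 23 21 23 18 23 26 22 21 29 21 24
 21 23 29 19 25 23 26 24]
-24 236 [24 30 23 22 24 25 26 23 27 28 26 23 22 24 19 20 23 22 20 21 23 26 24 29
 22 27 16 28 27 26 20 26]
-22 236 [30 25 24 24 26 23 24 30 22 27 24 24 24 14 27 20 23 21 19 25 23 24 23 22
 21 22 29 25 34 32 27 22]
-20 236 [25 24 15 27 21 21 11 25 18 26 25 22 23 30 26 21 26 25 26 28 25 19 25 21
 27 22 25 23 18 22 21 25]
-18 236 [24 27 26 20 27 21 23 26 27 24 27 25 16 22 26 20 27 28 25 15 25 26 22 26
 15 22 25 22 22 22 22 25]
-16 236 [28 23 23 21 22 27 20 23 22 
[... 1766 characters left out ...]
2 100 100]
14 236 [156 154 155 155 152 153 146  98 104 105 104 104 105  97  62  67  73  76
  70  77  99 107 106 108 107 105 105 105 103 105 101 105]
16 236 [155 156 155 154 156 155 148 121  98 102 101 102 104  91  63  69  72  73
  69  75  96 105 102 103 104 106 103 103 103 104 101 106]
18 236 [157 155 137 138 137 139 137 135 117 117 118 118 123 114  94  98  98  97
  94 102 116 117 119 117 120 119 121 119 116 114 114 114]
20 236 [200 196 144 148 149 149 152 150 151 149 149 152 152 154 153 150 149 148
 146 146 148 148 149 152 153 154 153 147 149 151 151 152]
22 236 [188 186 157 159 160 162 161 162 161 161 163 162 165 163 163 160 160 158
 156 158 160 161 162 164 166 164 162 161 161 163 163 163]
```

View pics/m8.png

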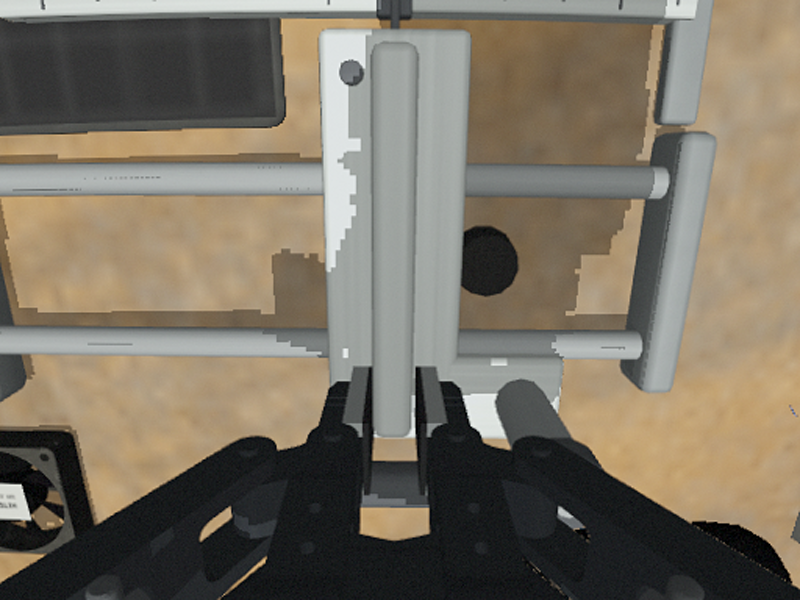

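The view shows the fingers at (355,400) and (430,400) astride the end of the fin, with the lever arm lying square across at (395,480) and the pointer on the clip at (395,15). I push a little more to confirm that the lever is on its stop.

Request:
apply_moves(
  moves=[0.06,0,0,0,0,0,0.12,0,0,0,0,0,0.18,0,0,0,0,0,0.24,0,0,0,0,0,0.24,0,0,0,0,0,0.24,0,0,0,0,0],
)

```text
clock: 21.8
tcp_pos: [0.5689, 0.0805, 0.0171]
orientation: [-0.01, -0.002, 1.0, -0.0]
wrist_force: [-23.4, -5.6, 14.9]
finger_gap: 0.0132
grip_force: 13.3
```

```bash
python3 - <<'E'
from h import *
c=cam("wrist");st=status.get_state();print(st["finger_gap"],st["grip_force"],st["tcp_pos"],st["wrist_force"])
g=c["image"].mean(2).astype(int)
for x in (240,246,252,258,264,270): 
    print(x,g[285:335,x])
r=3;print(g[1,240:270],g[14,240:270])
E
```

```text
0.01334963872906175 13.223653212189674 [0.56890817 0.08049017 0.01706479] [-23.30395041  -5.70840585  13.85109759]
240 [145 147 147 146 147 146 148 150 151 138  54  37  43  44  46  50  47  52
  57  60  60  67  63  67  69  70  73  70  73  72  68  69  68  68 109 114
 113 110 103  90 165 163 161 158 158 156 154 155 154 155]
246 [145 144 146 150 149 147 148 149 151 138  56  37  45  44  47  44  48  53
  60  60  64  65  66  70  70  72  68  69  70  72  69  68  69  68  68  68
  68  65  99  92 161 161 159 159 159 160 161 159 161 159]
252 [145 147 146 146 147 147 150 150 153 138  58  38  47  44  49  51  47  51
  56  61  63  66  67  68  70  75  72  70  70  70  70  68  71  70  69  72
  72  69 101  90 160 160 157 158 159 160 160 162 161 160]
258 [148 148 149 149 148 149 151 151 151 138  59  41  46  42  44  45  48  53
  54  63  58  64  66  68  71  72  68  69  72  71  71  68  67  70  75  73
  73  69 100  92 160 162 161 159 157 157 157 159 157 155]
264 [150 149 150 151 149 150 151 152 157 142  58  40  44  46  51  50  52  50
  57  61  61  64  66  66  71  70  69  70  73  72  68  68  71  70  72  72
  74  71  61  53 159 158 157 153 156 154 153 152 151 152]
270 [ 37  40  38  36  40  43  37  43  31  37  39  39  40  41  35  37  37  39
  38  36  38  42  39  36  38  34  37  37  39  35  39  47  64  71  71  72
  71  68  64  52 160 159 157 156 155 156 154 155 152 152]
[141  99 116  75  77  77  77  78  79  73  56  70  71  74  70  61  67  74
  75  78  76  74  60 140 166 162 163 163 163 163] [154 154 156 157 157 158 150 103 105  99  74  69  75  73  72  71  93 110
 110 111 102 102 107 106 106 105 107 106 108 107]
```

Request:
apply_moves(
  moves=[-0.1,0,0,0,0,0,-0.15,0,0,0,0,0,-0.15,0,0,0,0,0,-0.15,0,0,0,0,0,-0.15,0,0,0,0,0,-0.15,0,0,0,0,0],
)

```text
clock: 22.35
tcp_pos: [0.569, 0.0805, 0.0172]
orientation: [-0.007, -0.002, 1.0, -0.0]
wrist_force: [-14.7, -5.9, 6.7]
finger_gap: 0.0133
grip_force: 8.1
```

```bash
python3 - <<'E'
from h import *
st=status.get_state();print(st["clock"],st["grip_force"],st["tcp_pos"],st["wrist_force"])
print(job.hand_in())
E
```

```text
22.35 8.112430572509766 [0.56897883 0.08048461 0.01724106] [-14.6649004   -5.85509428   6.69215017]
the job is handed in; nothing more can be done
None
```

I handed the job in at 22.4 s: the lamp is on the bench beside the stand (last seen upright at 12.3 s), the cam lever is closed on its stop, and the fingers still hold the leg within about 1 mm of the mark; the hand-in returned no verdict.

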